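# Park a pipe offcut in the cradle of a sloped gutter

### The job

Push the steel pipe offcut up the sloped gutter with the outside of your fingers, over the crest and against the end stop, so that it stays in the cradle and does not roll back. Then push the keeper arm (the upright wooden pin near its end is there to push on) round until it lies fully across the gutter behind the offcut. Push gently, never squeeze or lift the offcut, keep the offcut in the gutter, and leave the other things on the bench where they are.

Things in the scene. Friction and masses are not known exactly. Their poses are not given: they have to be found in the camera images.
- gutter: Dark steel gutter fixed to the bench, 315 mm long, 80 mm wide (70 inside). Origin: on the bench under its middle; z up, x uphill along the gutter, y across. In this frame: low lip at x = -160 to -155 mm, top z = 28; flat floor rising straight from z = 20 at x = -155 to the crest, z = 48 at x = 75. Side walls stand 9 mm above the floor.
- crest (a point): Middle of the crest line of the gutter's floor (gutter frame x = 75, z = 48 mm). Beyond it the floor falls at 12 degrees towards the end stop: this is the cradle.
- stop (a point): Middle of the top edge of the end stop's face, an upright plate at the uphill end (gutter frame x = 128, z = 77 mm). An offcut parked against it has its centre at x = 107, z = 63 mm in the gutter frame.
- keeper_pivot (a point): Pivot axis (upright) of the keeper arm, at the arm's mid-height, beside the gutter (gutter frame x = 76, y = -55, z = 66 mm).
- offcut_center (a point): Centre of the steel pipe offcut, a tube with dark bores, 42 mm diameter, 62 mm long, 0.17 to 0.35 kg, lying across the gutter (axis along the gutter's y) and free to roll. It starts at rest against the low lip, at about x = -140, z = 43 mm in the gutter's frame. Its orientation turns as it rolls.
- offcut: The same offcut; origin at its centre, y along its axis.
- keeper (a joint): Keeper arm: level steel bar 10 mm square, 110 mm long, z = 61 to 71 mm. At 0 it is open, pointing downhill and 30 degrees outward (to the gutter's -y). It grows clockwise seen from above: 0.524 = straight downhill, 2.094 = end position, straight across the gutter (along +y). Starts at 0 to 0.45; stays where left (friction 0.06 N m). Closed too early it blocks the offcut.
- keeper_pin (a point): Mid-height of the upright round wooden pin near the free end of the keeper arm, 14 mm diameter, 35 mm tall (z = 71 to 106 mm), 105 mm from the pivot axis.
- collar: Bystander: steel tube standing on end, 42 mm dia, 62 mm tall. Origin under its centre.
- frit_jar: Bystander: amber jar with a steel lid, 52 mm dia, 70 mm tall. Origin under its centre.
- cork_block: Bystander: cork block 70 x 45 x 30 mm. Origin under its centre.
- wax_puck: Bystander: amber round puck 60 mm dia, 22 mm tall. Origin under its centre.
- bowl: Bystander: brass bowl 120 mm wide, 45 mm tall. Origin under its centre.
- paddle: Bystander: wooden paddle about 240 mm long, 14 mm thick. Origin under its centre.
- jacks: Bystander: steel glassblower's jacks (U-shaped tongs), about 215 mm long, 8 mm thick, lying flat. Origin under its centre.
Mind the look-alikes: they are no part of the job. Leave any green look-alike of the offcut alone.

How it is judged:
By the outcome, as a careful person would: the job done as asked, in the order asked, and still so for the second after the job is handed in, with the robot touching nothing.
It also fails if it takes over 54 s, if anything falls off the work surface, if the arm or the gripper's body presses on something with over 40 N, if the wrist force passes 120 N, or if a joint passes its speed limit or range.

### The arm

A 6-joint arm with a two-finger parallel gripper is mounted at the origin on the work surface. World frame = base frame: x ahead of the robot, y to its left, z up, the work surface at z = 0. Lengths are in mm, angles in degrees, forces in N, time in s.
With the tool pointing down it reaches from about 300 to 850 mm from the base axis. Payload 4.2 kg.
Tool frame: the origin (TCP) lies on the front face of the gripper's body, between the roots of the fingers; the fingertips stand 78 mm ahead of it and the grasp point (between the pads) lies 60 mm ahead of it; x points along the fingers, y is the direction in which the jaws open and shut, and the axes are right-handed (so a half turn about x gives the same grasp; the last joint's range is limited). The gripper opens to 91 mm and grips with 3 to 60 N. Pads are 32 mm wide; open, the fingers measure 118 mm over their backs; the gripper's body (76 mm by 178 mm) begins 60 mm behind the grasp point.
Start: joints at [74.828, 18.312, 89.639, -0, 72.044, -1.146], TCP at [139.358, 557.866, 292.276] pointing down, gripper open.
Joint ranges: [-177.97, 177.97], [-48.28, 115.42], [12.27, 149.76], [-77.06, 257.06], [2.81, 150.46], [-146.56, 146.56]. Speed limits (degrees/s): [147.25, 147.25, 180, 180, 180, 180].

### API

Orientations are given as [roll, pitch, yaw] about the fixed x, y, z axes, in that order (R = Rz(yaw) Ry(pitch) Rx(roll)).
In Python, from workcell import status, viewer, env gives the robot as it stands. The module is installed in compiled form; this text tells all that it offers.
- The arm moves only by the tool move_arm, never from a script. Its argument "moves" is a list of rows, each a list of 3 entries, a list of its own where there are three numbers: the shift along the tool's x, y, z in cm, then the turn about the tool's x in rad, then the gripper's target within -1 to 1 (fully open at 1, half-way at 0, shut at -1). A call has 1 to 20 rows; each row is the pose to reach, as a shift and turn from the pose commanded when the call began, along the tool's axes at that moment; what a row does not reach only later rows make up. A row lasts 1/8 s, in which the tool goes at most 62.5 mm and 10.7 degrees, less where a joint would pass 70% of its speed; a pose out of reach is approached as far as the arm can. A call with a gripper value outside its range is refused whole. The fingers move at their own pace and stop on an object; "force" is the grip in N (left out, the last holds). Time passes only in rows, so rows that repeat a pose let the fingers close. It gives the time, the measured TCP pose, the force and the opening at its end, in the units of the state.
- status.state(): the state, without advancing time (a new reading comes with each control period).
- viewer.grab_frame(name): name is "scene" or "top" or "wrist"; returns the picture (400x640x3 uint8, red, green, blue); there is no depth.
- viewer.get_calibration(name): a dict with "camera_matrix" (3x3 intrinsics, pixels), "eye" and "rotation" of the camera in the world. Camera axes: x right, y down, z forward; pixel columns grow to the right and rows downward; lengths in mm; the calibration is good to about 2 mm. A picture is of the moment at which its call begins: read the wrist's pose just before it. get_calibration takes no time and is no camera call; for the wrist camera it gives the pose at the moment of the call.
- env.job_done(): hands the job in, once; it reports no verdict.
The state is a dict: "time_s": time; "qpos": joint angles; "qvel": joint speeds; "effort": joint torques, N m; "ee_pos": TCP position; "ee_rot": TCP orientation; "force": force on the tool from outside, world axes, zero at the start; "torque": the same for the moment, N m; "gripper_width": finger opening in mm.
Only numpy, scipy, OpenCV 4.12 (cv2) and the standard library are available. Lean on these libraries where they do the work, as an engineer would, in place of code of your own. Each camera call takes 0.05 s, during which the arm holds its last target.

## Working session

There is one attempt and no reset: what is moved stays moved. The work goes in short steps, Python scripts to look and compute and a tool call to move; the robot and the scene stay as the last step left them, time stands still between calls to the robot, and variables do not carry over. Pictures are saved under pics/ and viewed, and the job is handed in when it is done.

Besides the shell and the picture viewer there is one more tool, called after ">>>" as name(argument=value, ...), one argument or row to a line, values as JSON. move_arm: Moves the arm, as the interface text tells. Its arguments: {"type":"object","properties":{"moves":{"type":"array","items":{"type":"array"}},"force":{"type":"number"}},"required":["moves"]}

```bash
mkdir -p pics; python3 - <<'E'
from workcell import status, viewer, env
import cv2,pickle
print(status.state())
for n in ["scene","top","wrist"]:
    c=viewer.get_calibration(n); f=viewer.grab_frame(n)
    cv2.imwrite(f"pics/{n}0.png",f[:,:,::-1]); print(n,c)
    pickle.dump((c,f),open(f"pics/{n}0.pkl","wb"))
E
```

```text
{'time_s': 0.0, 'qpos': array([ 7.48286032e+01,  1.83523226e+01,  8.97036890e+01, -2.30052520e-04,
        7.20423146e+01, -1.14731363e+00]), 'qvel': array([-0.00774304, -0.04307264,  0.07037551,  0.0423397 ,  0.05884195,
       -0.04828602]), 'effort': array([ 1.96137495e-03, -4.12451613e+01, -2.31972134e+01,  7.28893513e-02,
        4.58850770e-02, -1.23212476e-04]), 'ee_pos': array([139.26464931, 557.53073068, 291.43172324]), 'ee_rot': array([ -91.01986136,   89.90167346, -105.04387338]), 'force': array([-0.63885071,  0.32003777,  0.47451158]), 'torque': array([-0.02883751,  0.01042095, -0.06385283]), 'gripper_width': 91.49261430777987}
scene {'camera_matrix': array([[377.29796146,   0.        , 319.77521074],
       [  0.        , 377.29796146, 198.42481391],
       [  0.        ,   0.        ,   1.        ]]), 'eye': array([ 992.6691547 , -453.90564936,  861.42505389]), 'rotation': array([-139.67281593,    0.91069575,   43.09008528])}
top {'camera_matrix': array([[433.42548758,   0.        , 323.02369242],
       [  0.        , 433.42548758, 196.68566144],
       [  0.        ,   0.        ,   1.        ]]), 'eye': array([ 340.78455284,    5.84573358, 1499.06672323]), 'rotation': array([-171.36470869,    0.39342505,  -90.87931486])}
wrist {'camera_matrix': array([[332.85818326,   0.        , 316.4886132 ],
       [  0.        , 332.85818326, 194.71133026],
       [  0.        ,   0.        ,   1.        ]]), 'eye': array([ 62.06196279, 575.26741401, 384.59373156]), 'rotation': array([1.63887861e+02, 1.38393339e-01, 7.59751392e+01])}
```

View pics/scene0.png

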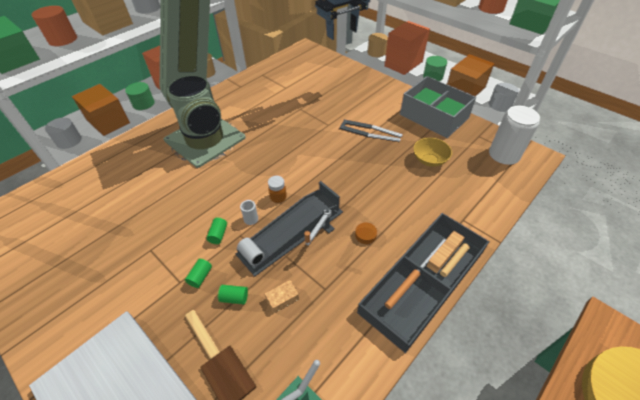

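View pics/top0.png

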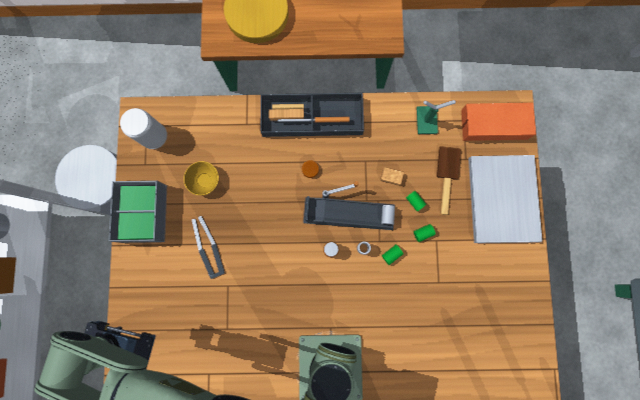

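View pics/wrist0.png

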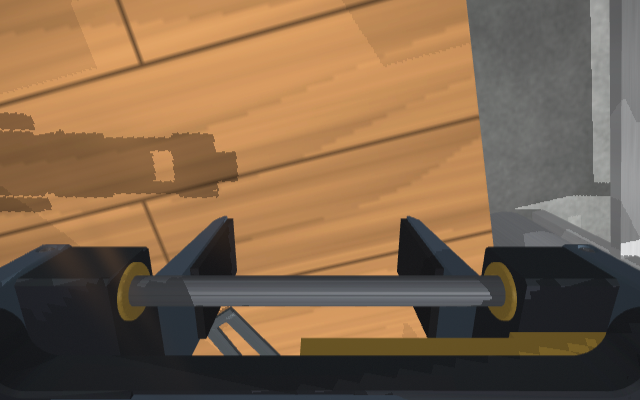

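The scene view shows the gutter at about (290,230), with the offcut at its low end (250,250) and the keeper at (320,225). In the top view the gutter runs from (395,215) at the low end to (305,210) at the stop, so uphill is roughly world +y. Next I'll zoom in.

```bash
python3 - <<'E'
import cv2
a=cv2.imread('pics/top0.png')[150:270,280:440]; cv2.imwrite('pics/tz.png',cv2.resize(a,None,fx=5,fy=5,interpolation=cv2.INTER_CUBIC))
a=cv2.imread('pics/scene0.png')[160:300,215:375]; cv2.imwrite('pics/sz.png',cv2.resize(a,None,fx=4,fy=4,interpolation=cv2.INTER_CUBIC))
E
```

```text
(no output)
```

View pics/tz.png

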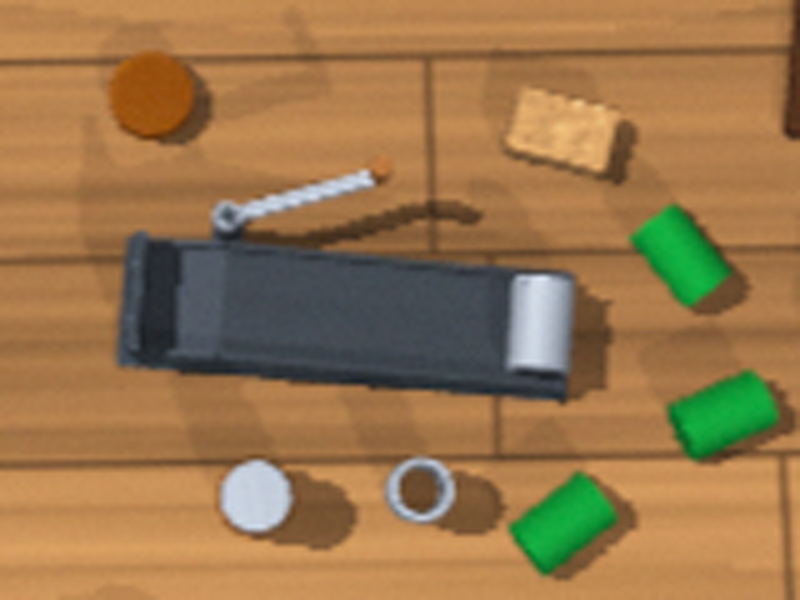

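View pics/sz.png

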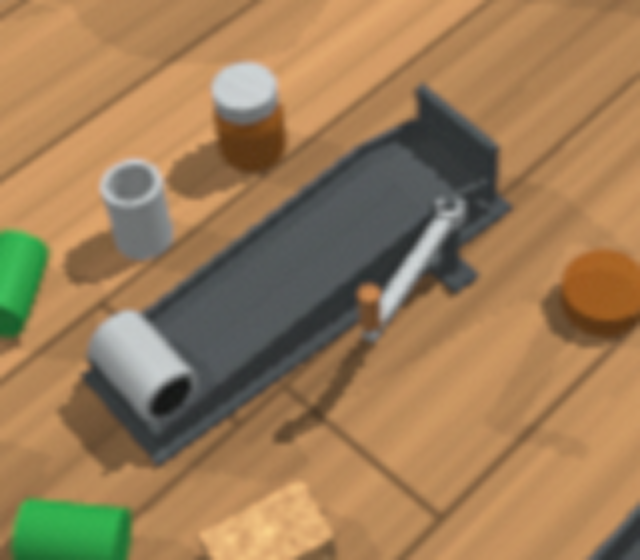

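```bash
cat > h.py <<'E'
import numpy as np,pickle
from scipy.spatial.transform import Rotation as R
def ray(c,px):
    K=np.array(c['camera_matrix']);d=np.linalg.solve(K,[px[0],px[1],1])
    return np.array(c['eye']),R.from_euler('xyz',c['rotation'],degrees=True).as_matrix()@d
def onz(c,px,z):
    o,d=ray(c,px);return o+d*(z-o[2])/d[2]
def proj(c,p):
    v=R.from_euler('xyz',c['rotation'],degrees=True).as_matrix().T@(np.array(p)-c['eye']);v=np.array(c['camera_matrix'])@v;return v[:2]/v[2]
def tri(c1,p1,c2,p2):
    a,d=ray(c1,p1);b,e=ray(c2,p2)
    s=np.linalg.lstsq(np.c_[d,-e],b-a,rcond=None)[0]
    return (a+d*s[0]+b+e*s[1])/2,np.linalg.norm(a+d*s[0]-b-e*s[1])
E
python3 - <<'E'
from h import *
ct=pickle.load(open('pics/top0.pkl','rb'))[0];cs=pickle.load(open('pics/scene0.pkl','rb'))[0]
T=lambda u,v:(280+(u+.5)/5-.5,150+(v+.5)/5-.5)
S=lambda u,v:(215+(u+.5)/4-.5,160+(v+.5)/4-.5)
np.set_printoptions(precision=1,suppress=True)
for n,p,z in [('pivot',(228,215),72),('pintop',(380,166),106),('stopA',(140,235),77),('stopB',(125,365),77),('lipA',(572,272),28),('lipB',(563,398),28),('offc',(541,323),45),('offA',(543,277),60),('offB',(538,371),60),('collar',(421,490),62),('jar',(256,495),70),('cork',(563,130),30),('puck',(152,94),22)]:
    print(n,onz(ct,T(*p),z))
for n,p,z in [('pivot',(450,207),72),('pintop',(370,289),106),('stopA',(493,152),77),('stopB',(424,90),77),('lipA',(158,460),0),('collar',(136,182),62)]:
    print('S',n,onz(cs,S(*p),z))
print(tri(ct,T(228,215),cs,S(450,207)),tri(ct,T(380,166),cs,S(370,289)))
E
```

```text
pivot [571.3   4.8  72. ]
pintop [596.6 -94.9 106. ]
stopA [558.   63.5  77. ]
stopB [471.7  74.2  77. ]
lipA [ 535.  -229.8   28. ]
lipB [ 449.  -220.3   28. ]
offc [ 498.5 -204.9   45. ]
offA [ 527.8 -205.2   60. ]
offB [ 464.8 -199.5   60. ]
collar [ 387.4 -119.3   62. ]
jar [385.6 -10.5  70. ]
cork [ 633.7 -227.3   30. ]
puck [665.6  56.4  22. ]
S pivot [571.1   7.1  72. ]
S pintop [596.2 -92.9 106. ]
S stopA [563.2  59.3  77. ]
S stopB [489.   69.7  77. ]
S lipA [ 533.7 -229.8    0. ]
S collar [ 391.6 -116.3   62. ]
(array([571.5,   5.4,  73.7]), np.float64(1.564967173532818)) (array([596.7, -94.3, 107.7]), np.float64(1.324902831959245))
```

```bash
python3 - <<'E'
from h import *
from scipy.optimize import least_squares
np.set_printoptions(precision=3,suppress=True)
Rt=R.from_euler('xyz',[ -91.01986136,   89.90167346, -105.04387338],degrees=True).as_matrix();print(Rt)
m=[((-160,0),(492,-225)),((-140,0),(496.5,-202.5)),((76,-55),(571.4,5.5)),((-160,-40),(535,-229.8)),((-160,40),(449,-220.3)),((131,0),(515,69))]
def pr(t,g):
    c,s=np.cos(t[2]),np.sin(t[2]);return np.array([t[0]+c*g[0]-s*g[1],t[1]+s*g[0]+c*g[1]])
f=least_squares(lambda t:np.concatenate([pr(t,g)-w for g,w in m]),[506,-65,1.48],loss='soft_l1')
print(f.x,np.degrees(f.x[2]),f.fun.reshape(-1,2))
# shift for TCP goal
p0=np.array([139.358,557.866,292.276])
for g in ([460,-60,300],[500,-250,250]):
    print(g,Rt.T@(np.array(g)-p0)/10)
E
```

```text
[[-0.     0.242  0.97 ]
 [-0.002  0.97  -0.242]
 [-1.    -0.002 -0.   ]]
[507.326 -64.744   1.482] 84.89722439547745 [[ 1.095  0.89 ]
 [-1.626 -1.689]
 [-2.532  0.563]
 [-2.063  2.133]
 [ 4.254 -0.252]
 [ 3.978 -3.263]]
[460, -60, 300] [ -0.684 -52.176  46.081]
[500, -250, 250] [  4.345 -69.632  54.566]
```

>>> move_arm(
  moves=[
    [[0, -3, 3.4], 0, -1],
    [[0, -8, 9.2], -0.05, -1],
    [[-0.6, -49.5, 56.7], -0.155, -1],
    [[-0.6, -49.5, 56.7], -0.155, -1],
    [[-0.6, -49.5, 56.7], -0.155, -1],
    [[-0.6, -49.5, 56.7], -0.155, -1],
    [[-0.6, -49.5, 56.7], -0.155, -1],
    [[-0.6, -49.5, 56.7], -0.155, -1],
    [[-0.6, -49.5, 56.7], -0.155, -1],
    [[-0.6, -49.5, 56.7], -0.155, -1],
    [[-0.6, -49.5, 56.7], -0.155, -1],
    [[-0.6, -49.5, 56.7], -0.155, -1],
    [[-0.6, -49.5, 56.7], -0.155, -1],
    [[-0.6, -49.5, 56.7], -0.155, -1],
    [[-0.6, -49.5, 56.7], -0.155, -1],
    [[-0.6, -49.5, 56.7], -0.155, -1],
    [[-0.6, -49.5, 56.7], -0.155, -1],
    [[-0.6, -49.5, 56.7], -0.155, -1],
  ],
  force=20,
)

```text
time_s: 2.4
ee_pos: [569.3, -59.2, 298.5]
ee_rot: [16.4, 90.0, 11.3]
force: [0.3, 0.2, -0.8]
gripper_width: 0.5
```

```bash
python3 - <<'E'
from workcell import status, viewer
import cv2,pickle
s=status.state();print(s['time_s'],s['ee_pos'],s['ee_rot'],s['qpos'],s['gripper_width'])
c=viewer.get_calibration('wrist');f=viewer.grab_frame('wrist');pickle.dump((c,f),open('pics/w1.pkl','wb'))
cv2.imwrite('pics/w1.png',f[:,:,::-1]);print(c)
E
```

```text
2.4 [569.2934279  -59.23000645 298.47922214] [16.42920713 89.97963607 11.33300643] [-7.09391570e+00  1.78507624e+01  8.94057078e+01  6.74104795e-03
  7.27242101e+01 -9.19997158e+01] 0.49262238321671614
{'camera_matrix': array([[332.85818326,   0.        , 316.4886132 ],
       [  0.        , 332.85818326, 194.71133026],
       [  0.        ,   0.        ,   1.        ]]), 'eye': array([489.9599528 , -53.76833891, 391.52660528]), 'rotation': array([1.63876136e+02, 3.05104125e-02, 8.49039080e+01])}
```

View pics/w1.png

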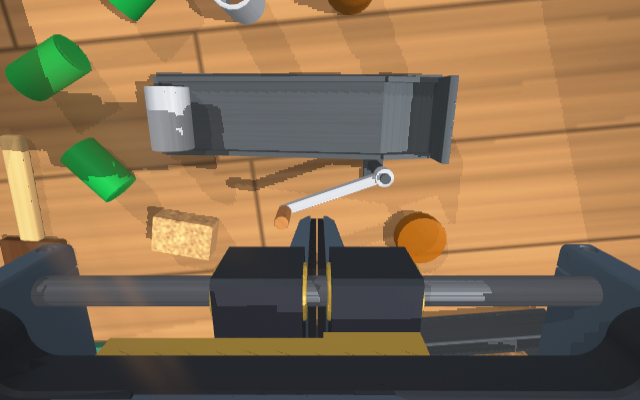

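The wrist view shows the gutter nearly level in the image. The offcut is at (170,118), the keeper pivot at (384,178), the pin at about (283,214) and the stop at about (450,115). I'll zoom in to measure.

```bash
python3 - <<'E'
import cv2
a=cv2.imread('pics/w1.png')[60:250,130:330]; cv2.imwrite('pics/w1a.png',cv2.resize(a,None,fx=3,fy=3,interpolation=cv2.INTER_CUBIC))
a=cv2.imread('pics/w1.png')[60:250,280:480]; cv2.imwrite('pics/w1b.png',cv2.resize(a,None,fx=3,fy=3,interpolation=cv2.INTER_CUBIC))
E
```

```text
(no output)
```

View pics/w1a.png

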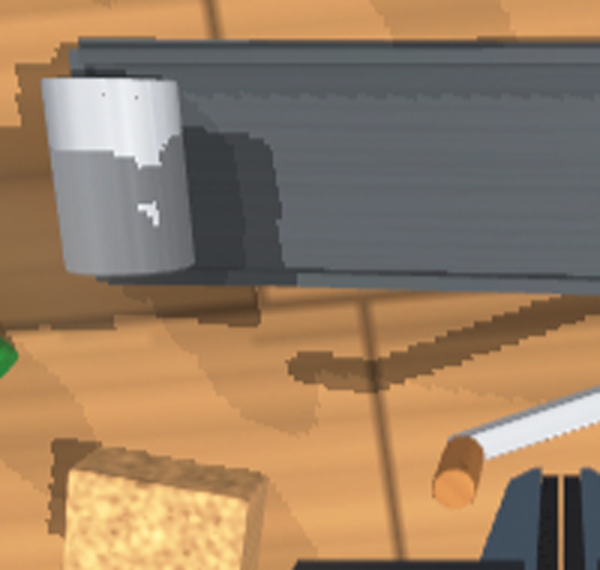

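View pics/w1b.png

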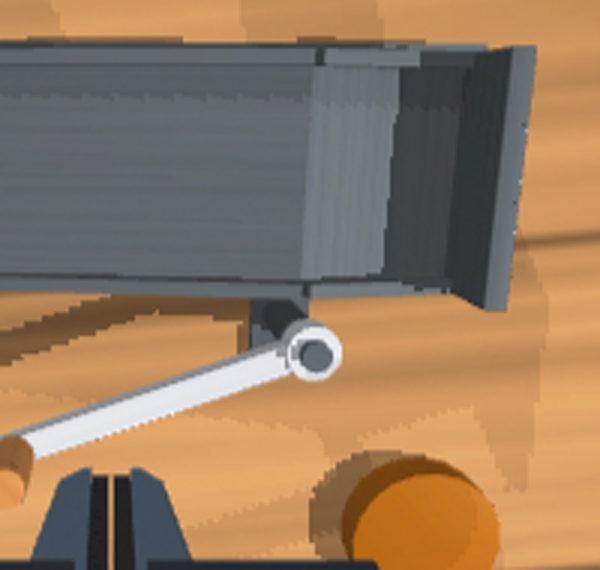

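```bash
python3 - <<'E'
from h import *
from scipy.optimize import least_squares
np.set_printoptions(precision=1,suppress=True)
c=pickle.load(open('pics/w1.pkl','rb'))[0]
A=lambda u,v:(130+(u+.5)/3-.5,60+(v+.5)/3-.5)
B=lambda u,v:(280+(u+.5)/3-.5,60+(v+.5)/3-.5)
m=[]
for n,p,z,g in [('piv',B(315,354),73,(76,-55)),('cr1',B(316,66),48,(75,35)),('cr2',B(303,278),48,(75,-35)),('st1',B(512,47),77,(128,40)),('st2',B(487,305),77,(128,-40)),('pin',A(455,490),106,None)]:
    w=onz(c,p,z)[:2];print(n,w)
    if g:m.append((g,w))
# walls top robot side/far side, at crest
print(onz(c,B(319,50),57),onz(c,B(304,292),57), onz(c,A(78,40),29))
def pr(t,g):
    c,s=np.cos(t[2]),np.sin(t[2]);return np.array([t[0]+c*g[0]-s*g[1],t[1]+s*g[0]+c*g[1]])
f=least_squares(lambda t:np.concatenate([pr(t,g)-w for g,w in m]),[506,-65,1.48])
print(f.x,np.degrees(f.x[2]),f.fun.reshape(-1,2))
t=f.x
for z in(50,):print('off',[onz(c,A(*p),z)[:2] for p in [(42,80),(180,82),(65,272),(194,265)]])
for g in [(-140,0),(-160,40),(-160,-40),(0,0),(107,0)]:print(g,pr(t,g))
pin=onz(c,A(455,490),106)[:2]; pv=pr(t,(76,-55)); d=pin-pv;print('arm',np.linalg.norm(d),'ang gutter',(np.degrees(np.arctan2(d[1],d[0])-t[2]))%360)
E
```

```text
piv [570.3   6.1]
cr1 [480.2  14.2]
cr2 [549.2   7.5]
st1 [480.8  66.6]
st2 [558.1  60.4]
pin [596.2 -95.7]
[475.7  13.5  57. ] [552.5   6.1  57. ] [ 450.3 -216.    29. ]
[508.1 -64.1   1.5] 84.84634225238747 [[-0.6  0.6]
 [-0.2 -0.4]
 [ 0.4 -0. ]
 [-1.1  0.4]
 [ 1.4 -0.6]]
off [array([ 463.6, -221. ]), array([ 468.2, -176.4]), array([ 525.9, -227.7]), array([ 527.4, -183.2])]
(-140, 0) [ 495.5 -203.5]
(-160, 40) [ 453.9 -219.8]
(-160, -40) [ 533.6 -227. ]
(0, 0) [508.1 -64.1]
(107, 0) [517.7  42.5]
arm 105.76634370191886 ang gutter 199.64615123696865
```

>>> move_arm(
  moves=[
    [[0, -3, -1], 0, -1],
    [[0, -8, -3], 0, -1],
    [[0, -14, -5], 0, -1],
    [[0, -19, -6], 0, -1],
    [[2, -21, -6.1], 0, -1],
    [[6, -21, -6.1], 0, -1],
    [[11, -21, -6.1], 0, -1],
    [[15, -21, -6.1], 0, -1],
    [[17.5, -21, -6.1], 0, -1],
    [[18.4, -21, -6.1], 0, -1],
    [[18.4, -21, -6.1], 0, -1],
    [[18.4, -21, -6.1], 0, -1],
  ],
)

```text
time_s: 3.95
ee_pos: [490.7, -263.8, 115.5]
ee_rot: [-22.2, 89.9, -27.3]
force: [-0.4, 0.6, 0.4]
gripper_width: 0.6
```

```bash
cat >> h.py <<'E'
def gut(p,t=(508.1,-64.1,np.radians(84.85))):
    c,s=np.cos(t[2]),np.sin(t[2]);d=np.array(p[:2])-t[:2];return np.array([c*d[0]+s*d[1],-s*d[0]+c*d[1],p[2]])
def rep():
    from workcell import status
    s=status.state();Rm=R.from_euler('xyz',s['ee_rot'],degrees=True).as_matrix()
    print('t',s['time_s'],'gut',gut(s['ee_pos']).round(1),'tip z',round(s['ee_pos'][2]-78,1),'yaw',np.degrees(np.arctan2(Rm[1,1],Rm[0,1])).round(2),'F',s['force'].round(2),'q6',s['qpos'][5].round(1))
E
python3 - <<'E'
from h import *
rep()
from workcell import viewer
import cv2
for n in ('scene','wrist'):
    f=viewer.grab_frame(n); f=f[160:300,200:400] if n=='scene' else f
    cv2.imwrite(f'pics/{n}2.png',cv2.resize(f[:,:,::-1],None,fx=3 if n=='scene' else 1,fy=3 if n=='scene' else 1))
E
```

```text
t 3.95 gut [-200.5   -0.6  115.5] tip z 37.5 yaw 84.86 F [-0.43  0.61  0.39] q6 -114.3
```

View pics/scene2.png

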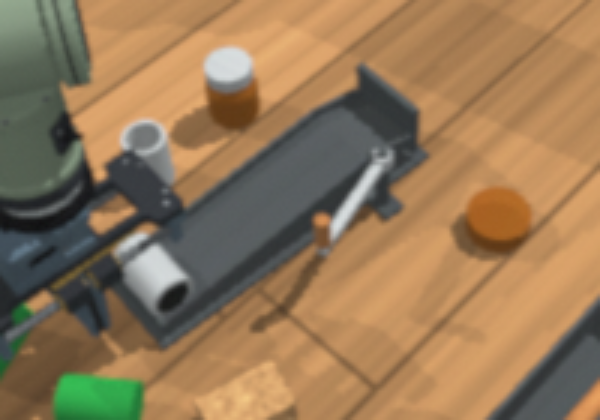

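View pics/wrist2.png

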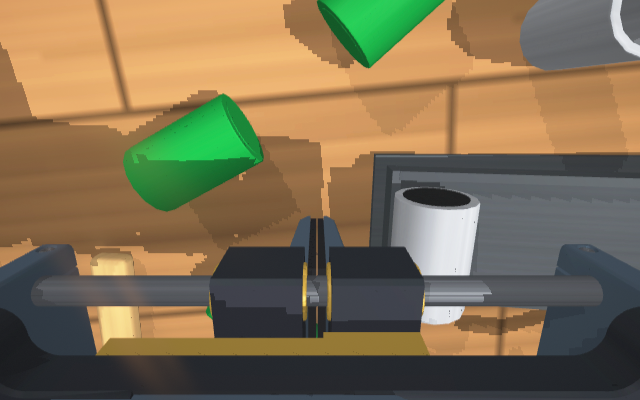

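>>> move_arm(
  moves=[
    [[0.05, 0.6, 0], 0, -1],
    [[0.1, 1.2, 0], 0, -1],
    [[0.15, 1.8, 0], 0, -1],
    [[0.15, 2.3, 0], 0, -1],
    [[0.12, 2.8, 0], 0, -1],
    [[0.07, 3.3, 0], 0, -1],
    [[0.02, 3.8, 0], 0, -1],
    [[-0.03, 4.3, 0], 0, -1],
    [[-0.08, 4.9, 0], 0, -1],
    [[-0.14, 5.5, 0], 0, -1],
    [[-0.2, 6.1, 0], 0, -1],
    [[-0.26, 6.7, 0], 0, -1],
  ],
)

```text
time_s: 5.55
ee_pos: [495.9, -196.3, 116.8]
ee_rot: [121.4, 90.0, 116.3]
force: [0.1, -0.3, 0.6]
gripper_width: 0.7
```

```bash
python3 - <<'E'
from h import *
rep()
from workcell import viewer
import cv2
f=viewer.grab_frame('wrist')
cv2.imwrite(f'pics/w3.png',f[:,:,::-1]);rep()
E
```

```text
t 5.55 gut [-132.8    0.3  116.8] tip z 38.8 yaw 84.86 F [ 0.07 -0.34  0.56] q6 -107.7
t 5.6 gut [-132.1    0.4  116.8] tip z 38.8 yaw 84.86 F [-0.33  0.73  0.38] q6 -107.7
```

View pics/w3.png

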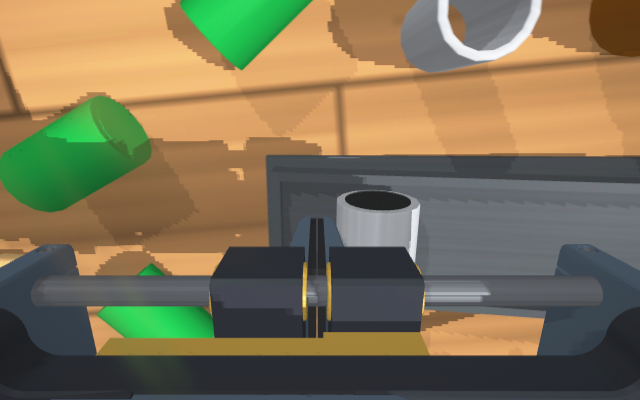

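>>> move_arm(
  moves=[
    [[-0.05, 0.5, 0], 0, -1],
    [[-0.12, 1.1, 0], 0, -1],
    [[-0.18, 1.8, 0], 0, -1],
    [[-0.25, 2.5, 0], 0, -1],
    [[-0.32, 3.2, 0], 0, -1],
    [[-0.4, 3.9, 0], 0, -1],
    [[-0.47, 4.6, 0], 0, -1],
    [[-0.55, 5.3, 0], 0, -1],
    [[-0.62, 6.0, 0], 0, -1],
    [[-0.7, 6.7, 0], 0, -1],
    [[-0.77, 7.4, 0], 0, -1],
    [[-0.85, 8.1, 0], 0, -1],
    [[-0.92, 8.8, 0], 0, -1],
    [[-1.0, 9.5, 0], 0, -1],
    [[-1.07, 10.2, 0], 0, -1],
    [[-1.15, 10.9, 0], 0, -1],
    [[-1.22, 11.6, 0], 0, -1],
    [[-1.3, 12.3, 0], 0, -1],
    [[-1.35, 13.0, 0], 0, -1],
    [[-1.4, 13.6, 0], 0, -1],
  ],
)

```text
time_s: 8.1
ee_pos: [508.1, -60.8, 130.8]
ee_rot: [132.6, 90.0, 127.5]
force: [0.8, -1.2, 0.4]
gripper_width: 0.5
```

```bash
python3 - <<'E'
from h import *
rep()
from workcell import viewer
import cv2
f=viewer.grab_frame('wrist')
cv2.imwrite(f'pics/w4.png',f[:,:,::-1]);rep()
E
```

```text
t 8.1 gut [  3.3   0.3 130.8] tip z 52.8 yaw 84.86 F [ 0.75 -1.24  0.43] q6 -93.0
t 8.15 gut [  3.9   0.3 130.9] tip z 52.9 yaw 84.86 F [ 0.38 -0.08  0.39] q6 -93.0
```

View pics/w4.png

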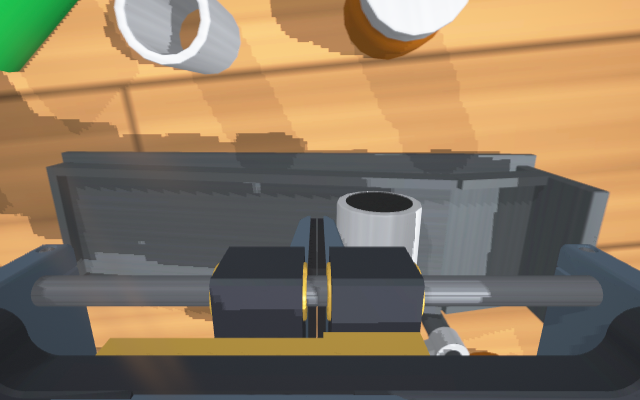

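>>> move_arm(
  moves=[
    [[-0.05, 0.4, 0], 0, -1],
    [[-0.1, 0.9, 0], 0, -1],
    [[-0.15, 1.4, 0], 0, -1],
    [[-0.2, 1.9, 0], 0, -1],
    [[-0.25, 2.4, 0], 0, -1],
    [[-0.3, 2.8, 0], 0, -1],
    [[-0.35, 3.2, 0], 0, -1],
    [[-0.4, 3.5, 0], 0, -1],
    [[-0.45, 3.8, 0], 0, -1],
    [[-0.5, 4.1, 0], 0, -1],
    [[-0.5, 4.4, 0], 0, -1],
    [[-0.5, 4.7, 0], 0, -1],
    [[-0.5, 5.1, 0], 0, -1],
    [[-0.5, 5.5, 0], 0, -1],
    [[-0.5, 5.9, 0], 0, -1],
    [[-0.5, 6.3, 0], 0, -1],
    [[-0.5, 6.4, 0], 0, -1],
    [[-0.5, 6.4, 0], 0, -1],
    [[-0.5, 6.4, 0], 0, -1],
  ],
)

```text
time_s: 10.52
ee_pos: [513.8, 2.4, 135.8]
ee_rot: [70.4, 90.0, 65.2]
force: [0.1, 0.1, 0.2]
gripper_width: 0.6
```

```bash
python3 - <<'E'
from h import *
rep()
from workcell import viewer
import cv2
f=viewer.grab_frame('wrist')
cv2.imwrite(f'pics/w5.png',f[:,:,::-1]);rep()
E
```

```text
t 10.525 gut [ 66.7   0.3 135.8] tip z 57.8 yaw 84.85 F [0.15 0.05 0.19] q6 -85.9
t 10.575 gut [ 66.7   0.2 135.9] tip z 57.9 yaw 84.84 F [0.5  0.03 0.31] q6 -85.9
```

View pics/w5.png

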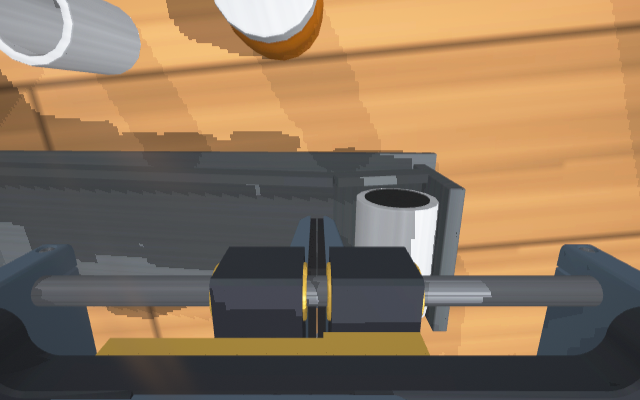

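The offcut has rolled clear of the fingers and sits against the stop. In the image it's at (397,235), touching the stop plate at (445,235). I'll retract and move to the outer side of the keeper pin.

>>> move_arm(
  moves=[
    [[0, -0.5, 0], 0, -1],
    [[-1, -1.2, 0], 0, -1],
    [[-3.5, -1.5, 0], 0, -1],
    [[-6.5, -1.8, 0.5], 0, -1],
    [[-7.5, -3.5, 3.5], 0.18, -1],
    [[-7.5, -5.5, 7], 0.36, -1],
    [[-7.5, -7, 10], 0.54, -1],
    [[-7.5, -7.9, 12.1], 0.72, -1],
    [[-7.5, -7.9, 12.1], 0.9, -1],
    [[-7.5, -7.9, 12.1], 1.08, -1],
    [[-7.5, -7.9, 12.1], 1.23, -1],
    [[-6, -7.9, 12.1], 1.23, -1],
    [[-3.5, -7.9, 12.1], 1.23, -1],
    [[-2.2, -7.9, 12.1], 1.23, -1],
    [[-2.2, -7.9, 12.1], 1.23, -1],
  ],
)

```text
time_s: 12.45
ee_pos: [626.6, -87.1, 156.5]
ee_rot: [-114.2, 89.8, 170.2]
force: [-0.2, -0.3, -0.1]
gripper_width: 0.6
```

```bash
python3 - <<'E'
from h import *
rep()
from workcell import viewer
import cv2
f=viewer.grab_frame('scene')[160:300,215:375]
cv2.imwrite(f'pics/s6.png',cv2.resize(f[:,:,::-1],None,fx=4,fy=4,interpolation=cv2.INTER_CUBIC));rep()
f=viewer.grab_frame('wrist')
cv2.imwrite(f'pics/w6.png',f[:,:,::-1])
E
```

```text
t 12.45 gut [ -12.3 -120.1  156.5] tip z 78.5 yaw 14.44 F [-0.18 -0.28 -0.08] q6 -23.4
t 12.5 gut [ -12.3 -120.7  157.5] tip z 79.5 yaw 14.42 F [0.37 0.28 0.74] q6 -23.4
```

View pics/s6.png

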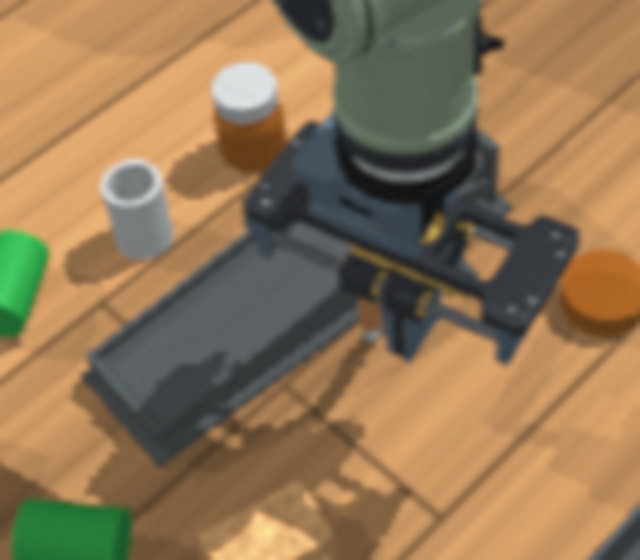

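View pics/w6.png

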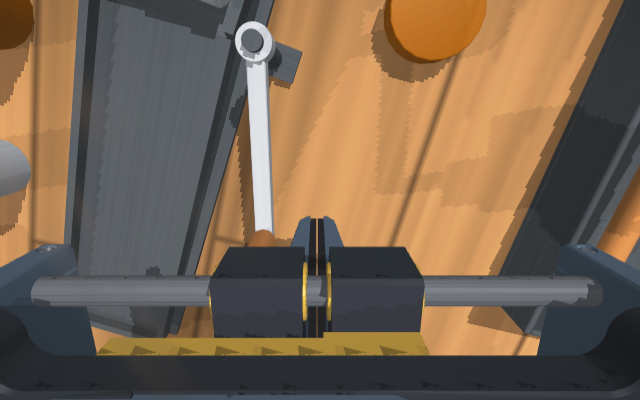

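```bash
cat >arc.py <<'E'
from h import *
from workcell import status
import sys
def rows(phis,d=20.5):
    s=status.state();p=gut(s['ee_pos']);Rm=R.from_euler('xyz',s['ee_rot'],degrees=True).as_matrix()
    h=np.arctan2(Rm[1,1],Rm[0,1])-np.radians(84.85)
    y=np.array([np.cos(h),np.sin(h)]);z=np.array([np.sin(h),-np.cos(h)])
    for f in phis:
        a=np.radians(f);q=np.array([76,-55])+105*np.array([np.cos(a),np.sin(a)])-d*np.array([np.sin(a),-np.cos(a)])
        e=q-p[:2];turn=np.radians((np.degrees(h)-(f+90)+180)%360-180)
        print(f,[[0,round(e@y/10,2),round(e@z/10,2)],round(turn,2),-1])
E
python3 -c "
from arc import *
rows([199.6]+list(range(196,106,-5)))"
```

```text
199.6 [[0, np.float64(-1.22), np.float64(-0.03)], np.float64(-0.0), -1]
196 [[0, np.float64(-1.88), np.float64(0.08)], np.float64(0.06), -1]
191 [[0, np.float64(-2.81), np.float64(0.16)], np.float64(0.15), -1]
186 [[0, np.float64(-3.74), np.float64(0.16)], np.float64(0.24), -1]
181 [[0, np.float64(-4.67), np.float64(0.07)], np.float64(0.32), -1]
176 [[0, np.float64(-5.59), np.float64(-0.09)], np.float64(0.41), -1]
171 [[0, np.float64(-6.49), np.float64(-0.33)], np.float64(0.5), -1]
166 [[0, np.float64(-7.37), np.float64(-0.65)], np.float64(0.59), -1]
161 [[0, np.float64(-8.22), np.float64(-1.04)], np.float64(0.67), -1]
156 [[0, np.float64(-9.02), np.float64(-1.51)], np.float64(0.76), -1]
151 [[0, np.float64(-9.79), np.float64(-2.05)], np.float64(0.85), -1]
146 [[0, np.float64(-10.5), np.float64(-2.65)], np.float64(0.93), -1]
141 [[0, np.float64(-11.16), np.float64(-3.31)], np.float64(1.02), -1]
136 [[0, np.float64(-11.76), np.float64(-4.02)], np.float64(1.11), -1]
131 [[0, np.float64(-12.3), np.float64(-4.79)], np.float64(1.2), -1]
126 [[0, np.float64(-12.76), np.float64(-5.59)], np.float64(1.28), -1]
121 [[0, np.float64(-13.16), np.float64(-6.44)], np.float64(1.37), -1]
116 [[0, np.float64(-13.48), np.float64(-7.32)], np.float64(1.46), -1]
111 [[0, np.float64(-13.72), np.float64(-8.22)], np.float64(1.55), -1]
```

>>> move_arm(
  moves=[
    [[0, -0.6, 0], 0, -1],
    [[0, -1.2, 0], 0, -1],
    [[0, -1.9, 0.1], 0.06, -1],
    [[0, -2.8, 0.15], 0.15, -1],
    [[0, -3.75, 0.15], 0.24, -1],
    [[0, -4.65, 0.05], 0.32, -1],
    [[0, -5.6, -0.1], 0.41, -1],
    [[0, -6.5, -0.35], 0.5, -1],
    [[0, -7.35, -0.65], 0.59, -1],
    [[0, -8.2, -1.05], 0.67, -1],
    [[0, -9.0, -1.5], 0.76, -1],
    [[0, -9.8, -2.05], 0.85, -1],
    [[0, -10.5, -2.65], 0.93, -1],
  ],
)

```text
time_s: 14.18
ee_pos: [518.7, -87.6, 158.5]
ee_rot: [119.9, 89.9, -9.2]
force: [0.8, 0.5, 0.3]
gripper_width: 0.6
```

```bash
python3 - <<'E'
from arc import *
rep()
from workcell import viewer
import cv2
f=viewer.grab_frame('wrist')
cv2.imwrite(f'pics/w7.png',f[:,:,::-1]);rep()
rows(range(146,85,-4))
E
```

```text
t 14.175 gut [-22.4 -12.7 158.5] tip z 80.5 yaw -39.06 F [0.79 0.54 0.29] q6 28.2
t 14.225 gut [-22.  -11.4 158.3] tip z 80.3 yaw -39.15 F [-1.65  0.34 -0.45] q6 28.3
146 [[0, np.float64(0.18), np.float64(-0.07)], np.float64(0.0), -1]
142 [[0, np.float64(-0.56), np.float64(0.05)], np.float64(0.07), -1]
138 [[0, np.float64(-1.3), np.float64(0.12)], np.float64(0.14), -1]
134 [[0, np.float64(-2.05), np.float64(0.13)], np.float64(0.21), -1]
130 [[0, np.float64(-2.79), np.float64(0.09)], np.float64(0.28), -1]
126 [[0, np.float64(-3.53), np.float64(0.0)], np.float64(0.35), -1]
122 [[0, np.float64(-4.27), np.float64(-0.14)], np.float64(0.42), -1]
118 [[0, np.float64(-4.99), np.float64(-0.33)], np.float64(0.49), -1]
114 [[0, np.float64(-5.69), np.float64(-0.58)], np.float64(0.56), -1]
110 [[0, np.float64(-6.38), np.float64(-0.87)], np.float64(0.63), -1]
106 [[0, np.float64(-7.05), np.float64(-1.2)], np.float64(0.7), -1]
102 [[0, np.float64(-7.69), np.float64(-1.59)], np.float64(0.77), -1]
98 [[0, np.float64(-8.3), np.float64(-2.02)], np.float64(0.84), -1]
94 [[0, np.float64(-8.88), np.float64(-2.49)], np.float64(0.91), -1]
90 [[0, np.float64(-9.43), np.float64(-3.0)], np.float64(0.98), -1]
86 [[0, np.float64(-9.94), np.float64(-3.54)], np.float64(1.05), -1]
```

View pics/w7.png

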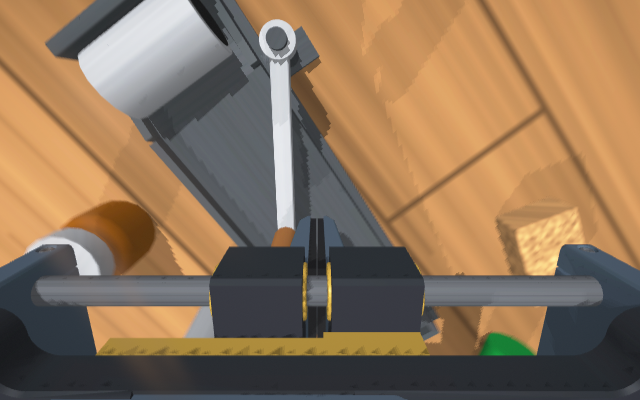

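The keeper is following the fingers, with its pin at (284,236) on the finger's back, and the offcut is still parked at (155,55). Continuing.

>>> move_arm(
  moves=[
    [[0, -0.55, 0.05], 0.07, -1],
    [[0, -1.3, 0.1], 0.14, -1],
    [[0, -2.05, 0.13], 0.21, -1],
    [[0, -2.8, 0.1], 0.28, -1],
    [[0, -3.55, 0], 0.35, -1],
    [[0, -4.25, -0.15], 0.42, -1],
    [[0, -5.0, -0.33], 0.49, -1],
    [[0, -5.7, -0.58], 0.56, -1],
    [[0, -6.4, -0.87], 0.63, -1],
    [[0, -7.05, -1.2], 0.7, -1],
    [[0, -7.7, -1.6], 0.77, -1],
    [[0, -8.3, -2.0], 0.84, -1],
    [[0, -8.6, -2.25], 0.875, -1],
    [[0, -8.9, -2.5], 0.91, -1],
    [[0, -8.9, -2.5], 0.91, -1],
    [[0, -8.9, -2.5], 0.91, -1],
  ],
)

```text
time_s: 16.23
ee_pos: [465.5, -12.3, 158.0]
ee_rot: [-176.8, 90.0, 2.2]
force: [-0.2, 0.2, 0.3]
gripper_width: 0.7
```

```bash
python3 - <<'E'
from arc import *
rep()
from workcell import viewer
import cv2
c=viewer.get_calibration('wrist');f=viewer.grab_frame('wrist');pickle.dump((c,f),open('pics/w8.pkl','wb'))
cv2.imwrite(f'pics/w8.png',f[:,:,::-1]);rep()
rows(range(94,85,-1))
E
```

```text
t 16.225 gut [ 47.8  47.1 158. ] tip z 80.0 yaw -90.99 F [-0.16  0.16  0.33] q6 88.1
t 16.275 gut [ 47.8  47.1 158. ] tip z 80.0 yaw -91.01 F [-0.12  1.02  0.44] q6 88.1
94 [[0, np.float64(-0.05), np.float64(0.12)], np.float64(0.0), -1]
93 [[0, np.float64(-0.24), np.float64(0.15)], np.float64(0.02), -1]
92 [[0, np.float64(-0.42), np.float64(0.18)], np.float64(0.04), -1]
91 [[0, np.float64(-0.6), np.float64(0.21)], np.float64(0.05), -1]
90 [[0, np.float64(-0.79), np.float64(0.24)], np.float64(0.07), -1]
89 [[0, np.float64(-0.97), np.float64(0.26)], np.float64(0.09), -1]
88 [[0, np.float64(-1.16), np.float64(0.27)], np.float64(0.11), -1]
87 [[0, np.float64(-1.35), np.float64(0.29)], np.float64(0.12), -1]
86 [[0, np.float64(-1.53), np.float64(0.3)], np.float64(0.14), -1]
```

View pics/w8.png

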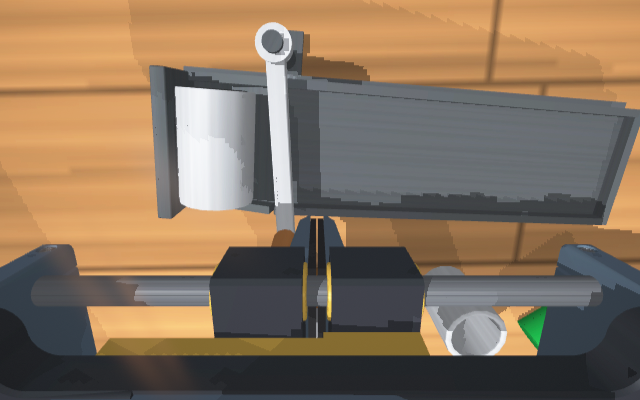

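>>> move_arm(
  moves=[
    [[0, -0.15, 0.1], 0, -1],
    [[0, -0.3, 0.15], 0.02, -1],
    [[0, -0.45, 0.2], 0.04, -1],
    [[0, -0.6, 0.2], 0.05, -1],
    [[0, -0.8, 0.24], 0.07, -1],
    [[0, -0.8, 0.24], 0.07, -1],
    [[0, -0.8, 0.24], 0.07, -1],
  ],
)

```text
time_s: 17.15
ee_pos: [463.1, -4.0, 157.8]
ee_rot: [-39.2, 90.0, 135.8]
force: [-0.0, 0.3, 0.3]
gripper_width: 0.8
```

```bash
python3 - <<'E'
from arc import *
rep()
from workcell import viewer
import cv2
c=viewer.get_calibration('wrist');f=viewer.grab_frame('wrist');pickle.dump((c,f),open('pics/w9.pkl','wb'))
cv2.imwrite(f'pics/w9.png',cv2.resize(f[0:260,130:390,::-1],None,fx=2.3,fy=2.3,interpolation=cv2.INTER_CUBIC));rep()
E
```

```text
t 17.15 gut [ 55.8  50.2 157.8] tip z 79.8 yaw -95.05 F [-0.03  0.26  0.3 ] q6 93.1
t 17.2 gut [ 55.8  50.2 157.8] tip z 79.8 yaw -95.05 F [0.2  0.02 0.42] q6 93.1
```

View pics/w9.png

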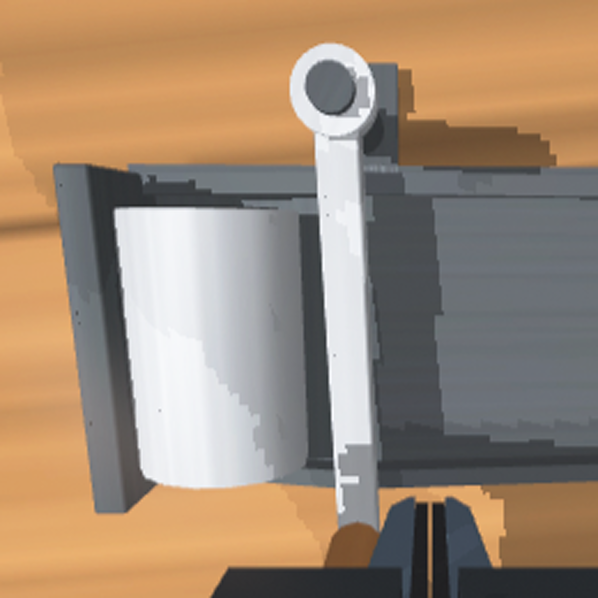

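```bash
cat > ang.py <<'E'
from h import *
def ang(c,p1,p2,f=2.3,o=(130,0)):
    q=[gut(onz(c,((p[0]+.5)/f-.5+o[0],(p[1]+.5)/f-.5+o[1]),71)) for p in(p1,p2)]
    d=q[1]-q[0];print(q,np.degrees(np.arctan2(d[1],d[0])))
E
python3 -c "
from ang import *
c=pickle.load(open('pics/w9.pkl','rb'))[0]
ang(c,(316,137),(335,475));ang(c,(366,137),(379,475));ang(c,(331,87),(358,500))"
```

```text
[array([ 79.13149588, -46.59165577,  71.        ]), array([77.53392413, 31.20454605, 71.        ])] 91.1764231848312
[array([ 68.1959027 , -46.61110373,  71.        ]), array([66.65769582, 31.18723042, 71.        ])] 91.13268853149921
[array([ 75.50702984, -56.61058047,  71.        ]), array([72.00932314, 37.76257645, 71.        ])] 92.12255426916022
```

>>> move_arm(
  moves=[
    [[0, -0.1, 0], 0, -1],
    [[0, -0.2, 0], 0, -1],
    [[0, -0.25, 0], 0, -1],
    [[0, -0.3, 0], 0, -1],
    [[0, -0.3, 0], 0, -1],
  ],
)

```text
time_s: 17.82
ee_pos: [463.4, -1.1, 157.8]
ee_rot: [-113.8, 90.0, 61.2]
force: [-0.3, 0.2, 0.7]
gripper_width: 0.3
```

```bash
python3 - <<'E'
from arc import *
rep()
from workcell import viewer
import cv2
c=viewer.get_calibration('wrist');f=viewer.grab_frame('wrist');pickle.dump((c,f),open('pics/w10.pkl','wb'))
cv2.imwrite(f'pics/w10.png',cv2.resize(f[0:260,130:390,::-1],None,fx=2.3,fy=2.3,interpolation=cv2.INTER_CUBIC));rep()
E
```

```text
t 17.825 gut [ 58.8  50.1 157.8] tip z 79.8 yaw -95.05 F [-0.32  0.15  0.72] q6 93.5
t 17.875 gut [ 58.8  50.1 157.8] tip z 79.8 yaw -95.06 F [ 0.32 -0.1  -0.9 ] q6 93.5
```

View pics/w10.png

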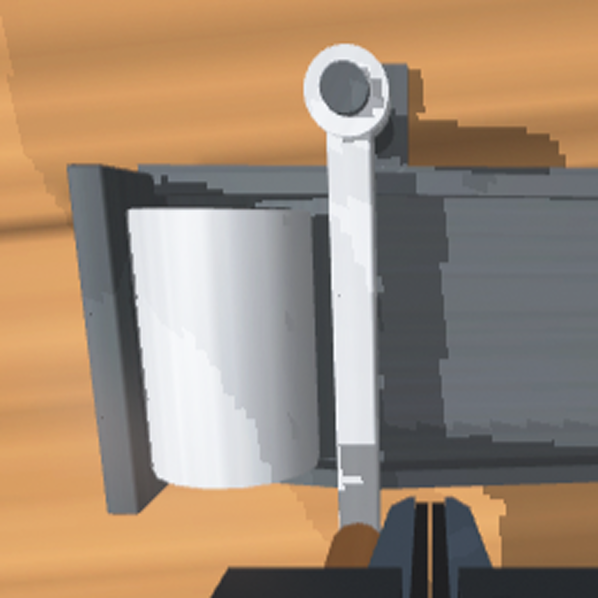

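>>> move_arm(
  moves=[
    [[0, -0.05, 0], 0, -1],
    [[0, -0.1, 0], 0, -1],
    [[0, -0.15, 0], 0, -1],
    [[0, -0.2, 0], 0, -1],
    [[0, -0.2, 0], 0, -1],
  ],
)

```text
time_s: 18.5
ee_pos: [463.5, 0.0, 157.8]
ee_rot: [87.0, 89.9, -98.0]
force: [-0.9, -5.9, 0.3]
gripper_width: 0.4
```

```bash
python3 - <<'E'
from arc import *
from ang import *
rep()
from workcell import viewer
import cv2
c=viewer.get_calibration('wrist');f=viewer.grab_frame('wrist');pickle.dump((c,f),open('pics/w11.pkl','wb'))
cv2.imwrite(f'pics/w11.png',cv2.resize(f[0:260,130:390,::-1],None,fx=2.3,fy=2.3,interpolation=cv2.INTER_CUBIC));rep()
c=pickle.load(open('pics/w10.pkl','rb'))[0]
ang(c,(326,137),(338,475));ang(c,(375,137),(379,475))
E
```

```text
t 18.5 gut [ 59.9  50.2 157.8] tip z 79.8 yaw -95.0 F [-0.94 -5.93  0.26] q6 93.7
t 18.55 gut [ 59.8  50.2 157.8] tip z 79.8 yaw -95.0 F [-0.59 -6.83  0.19] q6 93.7
[array([ 79.89160604, -46.70697268,  71.        ]), array([79.73748875, 31.11165165, 71.        ])] 90.1134723082633
[array([ 69.17108635, -46.72609454,  71.        ]), array([69.60056884, 31.09591278, 71.        ])] 89.6838004414562
```

View pics/w11.png

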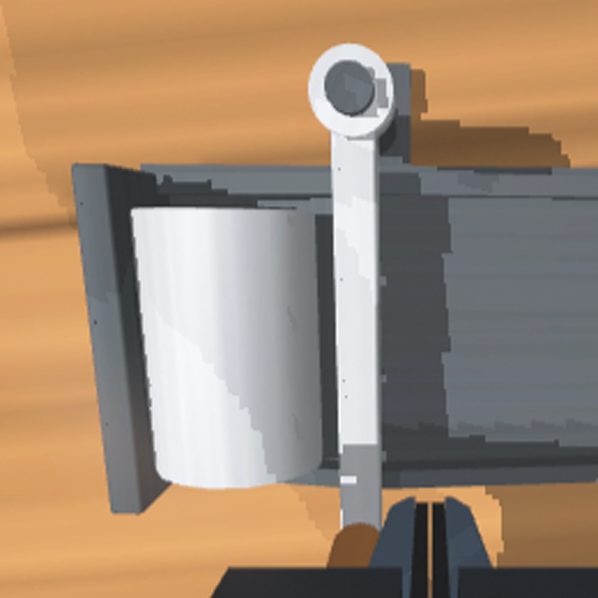

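The force rose to 6.8 N with the bar within about 0.5° of square, so the keeper is on its end stop. Backing off and lifting.

>>> move_arm(
  moves=[
    [[0, 0.3, 0], 0, -1],
    [[0, 1, 0], 0, -1],
    [[-0.5, 2, 0], 0, -1],
    [[-3, 2.5, 0], 0, -1],
    [[-7, 2.5, 0], 0, -1],
    [[-11, 2.5, 0], 0, -1],
    [[-14, 2.5, 0], 0, -1],
    [[-15, 2.5, 0], 0, -1],
    [[-15, 2.5, 0], 0, -1],
    [[-15, 2.5, 0], 0, -1],
  ],
)

```text
time_s: 19.8
ee_pos: [460.8, -24.1, 306.5]
ee_rot: [-2.4, 89.8, 172.6]
force: [-0.2, 0.4, -0.4]
gripper_width: 0.8
```

```bash
python3 - <<'E'
from h import *
rep()
from workcell import viewer
import cv2
for n in('wrist','scene','top'):
    c=viewer.get_calibration(n);f=viewer.grab_frame(n);pickle.dump((c,f),open(f'pics/{n}12.pkl','wb'))
    if n=='scene': f=cv2.resize(f[140:320,190:400],None,fx=3,fy=3,interpolation=cv2.INTER_CUBIC)
    if n=='wrist': f=cv2.resize(f[0:250,100:500],None,fx=2,fy=2,interpolation=cv2.INTER_CUBIC)
    cv2.imwrite(f'pics/{n}12.png',f[:,:,::-1])
E
```

```text
t 19.8 gut [ 35.6  50.7 306.5] tip z 228.5 yaw -95.06 F [-0.19  0.38 -0.42] q6 90.6
```

View pics/wrist12.png

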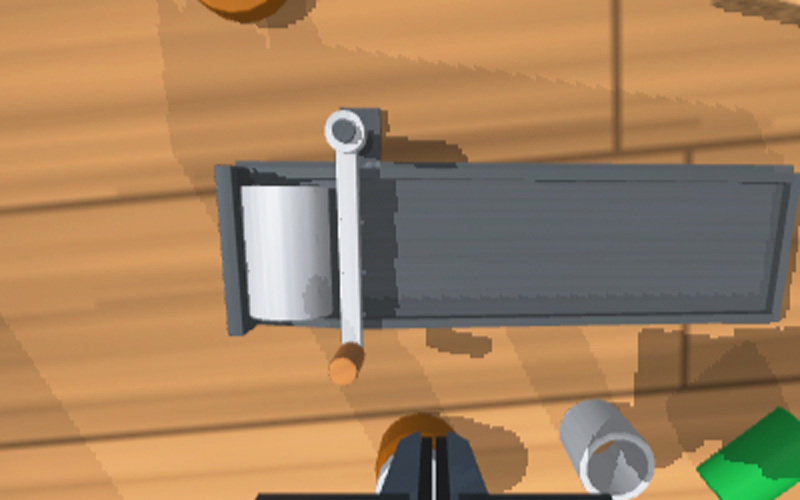

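View pics/scene12.png

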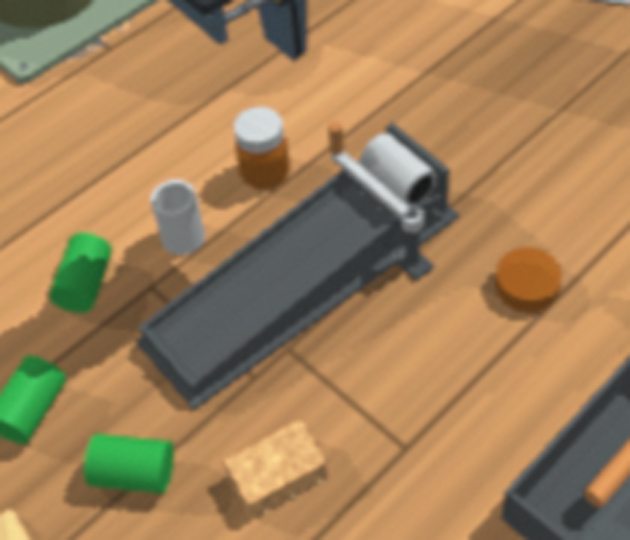

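View pics/top12.png

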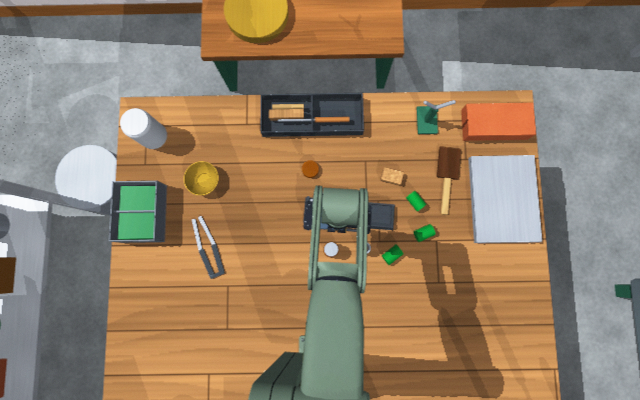

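```bash
python3 - <<'E'
from ang import *
c=pickle.load(open('pics/wrist12.pkl','rb'))[0]
ang(c,(337,155),(342.5,340),2,(100,0));ang(c,(359,155),(361.5,340),2,(100,0))
print(gut(onz(c,(100+343/2,371/2),106)))
for u in(242,332):print(gut(onz(c,(100+u/2,250/2),65)))
E
```

```text
[array([ 78.90845339, -45.129868  ,  71.        ]), array([79.602163  , 42.73486264, 71.        ])] 89.5476477657523
[array([ 68.66507357, -45.14643026,  71.        ]), array([70.04679703, 42.72078673, 71.        ])] 89.09909064035294
[ 74.84122299  49.84026216 106.        ]
[128.06119156  -0.90792889  65.        ]
[83.69593963 -0.97649186 65.        ]
```

The bar reads 89.1–89.5° and the pin sits at (75, 50) in the gutter frame, where (76, 50) is expected. The offcut spans x = 84–128, so it's against the stop. Handing in.

```bash
python3 -c "
from workcell import env
print(env.job_done())"
```

```text
the job is handed in; nothing more can be done
None
```

The offcut is parked in the cradle against the end stop, and the keeper arm lies fully across the gutter behind it. I handed the job in at about 20 s; the hand-in gave no verdict.

- **Offcut:** I pushed it up the gutter with the backs of the shut fingers. The force readings taken between moves stayed under 2 N. It rolled over the crest on its own and settled against the stop, spanning x = 84–128 mm in the gutter frame in the last view.
- **Keeper:** I pushed its pin round in an arc until it hit the end of its travel, where the force rose to 6.8 N. I then backed the fingers off and lifted them clear. The bar measured 89–90° in the gutter frame (straight across is 90°). The pin was at (75, 50) mm, against an expected (76, 50).
- **Other things on the bench:** the scene and top views showed the bystanders and the green look-alikes where they started. The arm partly hid the collar from above, but the scene view showed it standing in place.

No check failed or disagreed beyond 1–2 mm or about 1° of measurement noise.

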